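# Clamp a labelled tea-sample tin

## Task

The tea-sample tin has a fresh paper label that must be clamped while its glue sets: roll the tin along the clamp's runway, without picking it up, until it drops into the seat against the stop. Then press the red-handled sprung lever all the way down until its catch holds it, so that the pad stays pressed on the tin, and let go. Leave the crockery, jars and scoop around the clamp where they stand.

Things in the scene. Friction and masses are not known exactly. Their poses are not given: they have to be found in the camera images.
- clamp: Fixed labelling clamp on a 10 mm aluminium base plate (x -72 to +128, y -230 to +105 mm). Origin on the table under the seat's centre; x points across the runway to the lever's hinge, y along the runway from its open end to the stop, z up. Steel rails, inner faces at x +-49.5, tops 28 mm above the table, flank the runway. Hinge cheeks at x +100, y +34 and +82 rise to 122 mm.
- seat (a point): Where the tin's centre belongs: middle of the seat, 42 mm above the table, on the clamp's axes. The seat floor is 10 mm above the table.
- edge (a point): Middle of the runway's end edge, 18 mm before the seat's centre: a black strip, top 15 mm above the table, 197 mm long, that ends here in a 5 mm step down to the seat floor.
- stop (a point): Middle of the face of the stop, an upright steel plate 33 mm beyond the seat's centre, 8 mm thick, its top 47 mm above the table.
- catch (a point): Nose tip of the brass catch, a 10 mm wide sprung bolt on a grey post (22 x 14 mm, 110 mm high, 30 mm nearer the handle's end) on the far side of the lever from the tin. A stud on the lever's side rides down the nose's slope, which rises to 136 mm, and is held under it.
- lever (a joint): Sprung lever in the plane y +58 mm of the clamp, hinged at x +100, z 108 about y; steel arm (24 wide, 14 thick) towards clamp -x. 0 = raised 0.85 rad above level, at rest; grows as pressed; 0.85 = level, held by the catch; end stop 0.88. Let go before about 0.86 it springs back up. Needs up to about 12 N at the red handle (75 x 32 x 20 mm, 157 to 232 mm from the hinge).
- grip_top (a point): Middle of the red handle's top face, 200 mm from the hinge and 10 mm above the arm's midline; moves with the lever.
- pad: Black sprung rubber pad 34 x 20 x 10 mm on an outrigger from the lever, 100 mm from the hinge, at clamp y +6; origin at the centre of its lower face. It comes down on the tin's middle; raised, its lower face is about 155 mm above the table, over the seat.
- tin: Green cylindrical tin, diameter 64 mm, length 90 mm, about 200 g, with a white paper band and steel ends, lying on the runway across it. Origin at its centre; its x is the tin's long axis (parallel to the clamp's x), y and z turn as it rolls.
- cup: White cup, 72 mm across, 62 mm high, origin under it. Leave alone.
- bowl: White bowl, 96 mm across, 50 mm high, origin under it. Leave alone.
- caddy: Upright green tin with steel lid, 57 mm across, 90 mm high, origin under it. Leave alone.
- lidded_mug: White mug with lid, 74 mm across, 98 mm high, origin under it. Leave alone.
- scoop: Wooden spoon, 150 mm long along its x, lying on the table. Leave alone.
- glass_jar: Amber jar, 60 mm across, 94 mm high, origin under it. Leave alone.
- cup2: A second white cup, 72 mm across, 62 mm high, origin under it. Leave alone.
Things that resemble listed ones, but are neither listed nor needed, are in the scene too. Leave any yellow look-alike of the tin alone.

How it is judged:
By the outcome, as a careful person would: the job done as asked, in the order asked, and still so for the second after the job is handed in, with the robot touching nothing.
It also fails if it takes over 58 s, if anything falls off the work surface, if the arm or the gripper's body presses on something with over 40 N, if the wrist force passes 120 N, or if a joint passes its speed limit or range.

## Robot

A 7-joint arm with a two-finger parallel gripper is mounted at the origin on the work surface. World frame = base frame: x ahead of the robot, y to its left, z up, the work surface at z = 0. Lengths are in m, angles in rad, forces in N, time in s.
With the tool pointing down it reaches from about 0.425 to 0.925 m from the base axis. Payload 6.8 kg.
Tool frame: the origin (TCP) lies between the finger pads; the fingertips stand r.tips_ahead ahead of it and the grasp point (between the pads) lies 5 mm behind it (r.tips_ahead is the distance from the TCP to the fingertips, in m); z points along the fingers, y is the line along which they close (so a half turn about z gives the same grasp; the last joint's range is limited). The gripper opens to 85 mm and grips with 20 to 120 N. Pads are 22 mm wide; open, the fingers measure 114 mm over their backs; the gripper's body (76 mm by 85 mm) begins 54 mm behind the grasp point. The pads swing forward as they close: fully open they stand 13 mm farther back than shut.
Start: joints at [1.063, 0.477, 0.022, 1.555, -0.011, 1.109, -0.083], TCP at [0.263, -0.622, 0.245] pointing down, gripper open.
Joint ranges: [-2.96, 2.96], [-0.34, 2.1], [-1.41, 1.46], [0.24, 2.44], [-1.37, 4.51], [0.17, 1.92], [-2.96, 2.96]. Speed limits (rad/s): [2.39, 2.39, 3.14, 3.14, 3.14, 3.14, 3.14].

## Interface

Orientations are given as a rotation vector (axis times angle).
In Python, from bench import r gives the robot as it stands.
- The arm moves only by the tool move_arm, never from a script. Its argument "rows" is one flat list of numbers, 4 for each row, row after row: the shift along the tool's x, y, z in cm, then the turn about the tool's z in degrees. In form: [tx, ty, tz, twist, tx, ty, tz, twist, ...]. A call has 1 to 10 rows; each row is the pose to reach, as a shift and turn from the pose commanded when the call began, along the tool's axes at that moment; what a row does not reach only later rows make up. A row lasts 1/8 s, in which the tool goes at most 62.5 mm and 10.7 degrees, less where a joint would pass 70% of its speed; a pose out of reach is approached as far as the arm can. A call with a gripper value outside its range is refused whole. "fingers" is the opening, from 0 (shut) to 1 (fully open), set as the call begins (left out, the last holds). The fingers move at their own pace and stop on an object; "newtons" is the grip in N (left out, the last holds). Time passes only in rows, so rows that repeat a pose let the fingers close. It gives the time, the measured TCP pose, the force, the opening and the grip force at its end, in the units of the state.
- r.get_obs(): the state, without advancing time (a new reading comes with each control period).
- r.grab_frame(name): name is "scene" or "top"; returns the picture (420x560x3 uint8, blue, green, red); there is no depth.
- r.camera_params(name): a dict with "fx", "fy", "cx", "cy" (pixels), "world_from_camera" (4x4, takes a point from camera to world coordinates). Camera axes: x right, y down, z forward; pixel columns grow to the right and rows downward; lengths in m; the calibration is good to about 2 mm. A picture is of the moment at which its call begins. camera_params takes no time and is no camera call.
- r.hand_in(): hands the job in; it is judged then, once.
The state is a dict: "clock": time; "joints": joint angles; "qvel": joint speeds; "tau": joint torques, N m; "tcp_pos": TCP position; "orientation": TCP orientation; "contact_force": force on the tool from outside, world axes, zero at the start; "moment": the same for the moment, N m; "grip_width": finger opening in m; "gripper_force": force on a finger pad.
Only numpy, scipy, OpenCV 4.12 (cv2) and the standard library are available. Lean on these libraries where they do the work, as an engineer would, in place of code of your own. Each camera call takes 0.05 s, during which the arm holds its last target. There are 200 camera calls.

## Working session

There is one attempt and no reset: what is moved stays moved. The work goes in short steps, Python scripts to look and compute and a tool call to move; the robot and the scene stay as the last step left them, time stands still between calls to the robot, and variables do not carry over. Pictures are saved under pics/ and viewed, at most 11 in all, crops included, and the job is handed in when it is done.

Besides the shell and the picture viewer there is one more tool, called after "Request:" as name(argument=value, ...), one argument or row to a line, values as JSON. move_arm: Moves the arm, as the interface text tells. Its arguments: {"type":"object","properties":{"rows":{"type":"array"},"fingers":{"type":"number"},"newtons":{"type":"number"}},"required":["rows"]}

```bash
mkdir -p pics; python3 - <<'E'
from bench import r
import cv2,numpy as np
np.set_printoptions(precision=4,suppress=True)
for n in("scene","top"):
    cv2.imwrite(f"pics/{n}0.png",r.grab_frame(n)); p=r.camera_params(n); print(n,p)
print(r.get_obs(),r.tips_ahead)
E
```

```text
scene {'fx': 436.0894919693004, 'fy': 436.0894919693004, 'cx': 276.6420347739411, 'cy': 215.2939393393813, 'world_from_camera': array([[ 0.6152,  0.4713, -0.632 ,  1.3646],
       [ 0.7882, -0.3842,  0.4808, -0.7639],
       [-0.0162, -0.7939, -0.6078,  0.9876],
       [ 0.    ,  0.    ,  0.    ,  1.    ]])}
top {'fx': 390.2618198955071, 'fy': 390.2618198955071, 'cx': 279.7717935185639, 'cy': 211.5908604396025, 'world_from_camera': array([[-0.0004, -0.9933,  0.1158,  0.3798],
       [-1.    ,  0.0008,  0.004 , -0.0979],
       [-0.0041, -0.1158, -0.9933,  1.3363],
       [ 0.    ,  0.    ,  0.    ,  1.    ]])}
{'clock': 0.1, 'joints': array([ 1.0629,  0.4777,  0.0224,  1.5563, -0.0115,  1.1093, -0.0831]), 'qvel': array([-0.0001, -0.003 , -0.0023, -0.0019,  0.0008,  0.    , -0.0012]), 'tau': array([  0.0044, -59.7764,   1.6136, -28.1955,   0.0128,   0.005 ,
         0.    ]), 'tcp_pos': array([ 0.2625, -0.6213,  0.2444]), 'orientation': array([-3.0775, -0.6235,  0.0007]), 'contact_force': array([-0.3502,  0.0013,  0.4147]), 'moment': array([ 0.0155, -0.0044, -0.0391]), 'gripper_force': 0.0, 'grip_width': 0.08561531347966117} 0.014
```

View pics/scene0.png

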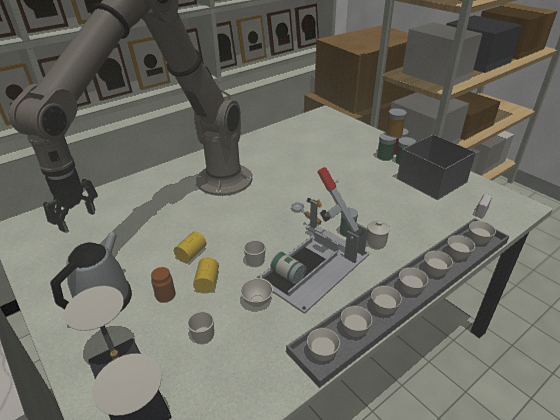

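View pics/top0.png

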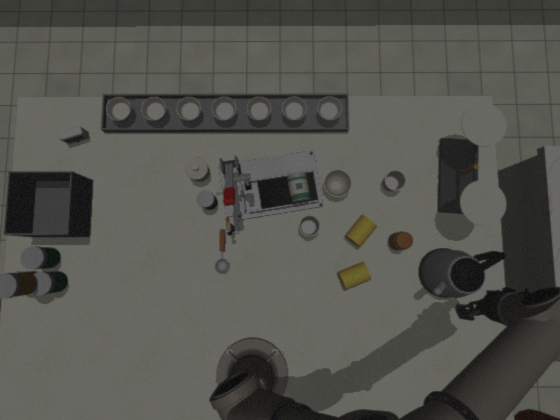

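The green lying tin is at scene (288,266) and top (299,187), on the runway. These could be mistaken for it: 
- yellow tins at scene (190,246) and (206,274)
- the upright green caddy at scene (348,222), top (207,201)
- shelf cans at top (40,257)

I choose the green lying one with the white band and will check it in a close crop.

```bash
python3 - <<'E'
import cv2,numpy as np
a=cv2.imread("pics/scene0.png")[160:320,230:400]; b=cv2.imread("pics/top0.png")[140:250,185:335]
a=cv2.convertScaleAbs(cv2.resize(a,(400,376),interpolation=3),alpha=1.4); b=cv2.convertScaleAbs(cv2.resize(b,(400,293),interpolation=3),alpha=1.6)
a=cv2.imread("pics/scene0.png")[160:320,235:395]; b=cv2.imread("pics/top0.png")[130:250,185:345]
a=cv2.convertScaleAbs(cv2.resize(a,None,fx=2.5,fy=2.5*1,interpolation=2),alpha=1.4)
b=cv2.convertScaleAbs(cv2.resize(b,None,fx=5,fy=5,interpolation=2),alpha=1.8)
cv2.imwrite("pics/c_top.png",b)
a=cv2.imread("pics/scene0.png")[165:315,230:400];cv2.imwrite("pics/c_scene.png",cv2.convertScaleAbs(cv2.resize(a,None,fx=4,fy=4,interpolation=2),alpha=1.4))
E
```

```text
(no output)
```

View pics/c_top.png

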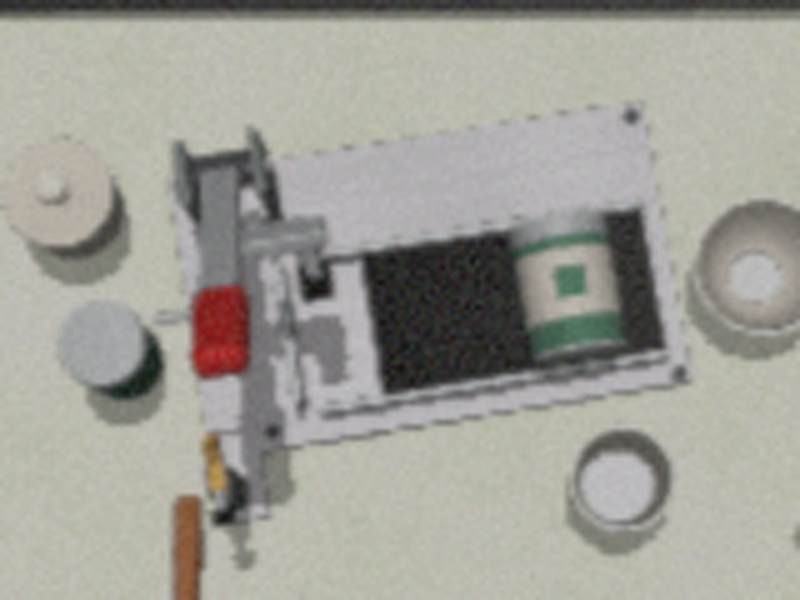

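View pics/c_scene.png

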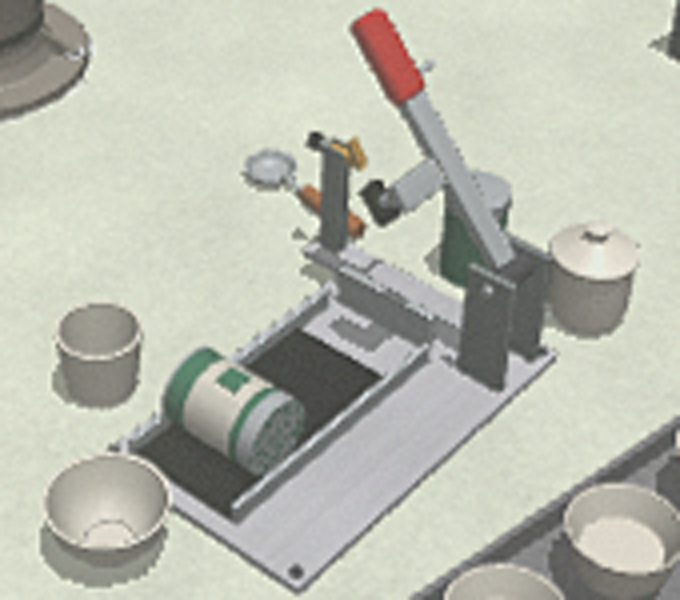

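The crops confirm it: a green tin with a white band and steel ends, lying on the black strip at crop-top (570,288) and crop-scene (233,412). The lever is raised, with its handle at crop-top (220,330), and the brass catch is at crop-scene (355,152).

```bash
cat > h.py <<'E'
from bench import r
import numpy as np
from scipy.optimize import least_squares
from scipy.spatial.transform import Rotation as R
np.set_printoptions(precision=4,suppress=True)
C={n:r.camera_params(n) for n in("scene","top")}
def proj(n,P):
    p=C[n];T=np.linalg.inv(p["world_from_camera"]);q=T[:3,:3]@np.asarray(P)+T[:3,3]
    return np.array([p["cx"]+p["fx"]*q[0]/q[2],p["cy"]+p["fy"]*q[1]/q[2]])
def tri(**uv):
    s=least_squares(lambda P:np.concatenate([proj(n,P)-uv[n] for n in uv]),[.6,-.1,.05]);return s.x,s.fun
def ct(a,b):return np.array([185+a/5,130+b/5])-.4
def cs(a,b):return np.array([230+a/4,165+b/4])-.4
def cl(p,P):
    c,s=np.cos(p[3]),np.sin(p[3]);P=np.asarray(P)/1000
    return np.array([p[0]+c*P[0]-s*P[1],p[1]+s*P[0]+c*P[1],p[2]+P[2]])
E
python3 - <<'E'
from h import *
obs=[("top",ct(645,103),(128,-230,10)),("top",ct(688,383),(-72,-230,10)),("scene",cs(298,592),(128,-230,10)),("scene",cs(555,352),(128,105,10)),
("top",ct(642,210),(49.5,-215,15)),("top",ct(374,325),(0,-18,15)),("top",ct(280,447),(-72,20,10)),]
f=lambda p:np.concatenate([proj(n,cl(p,P))-u for n,u,P in obs])
s=least_squares(f,[.6,-.1,0,.1],loss="soft_l1");print(s.x,np.degrees(s.x[3]));print(s.fun.reshape(-1,2) if s.fun.size>7 else f(s.x));print(f(s.x).reshape(-1,2))
p=s.x
t,e=tri(top=ct(570,288),scene=cs(233,412));print("tin",t,e)
c,si=np.cos(p[3]),np.sin(p[3]);inv=lambda t:np.array([c*(t[0]-p[0])+si*(t[1]-p[1]),-si*(t[0]-p[0])+c*(t[1]-p[1]),t[2]])*1000
print("tin clamp",inv(t))
h,e=tri(top=ct(220,330),scene=cs(387,57));print("handle",h,inv(h),e)
k,e=tri(top=ct(212,445),scene=cs(357,150));print("catch",k,inv(k),e)
a=.85;print("exp handle raised",100-200*np.cos(a)+0, 108+200*np.sin(a))
for nm,P in dict(seat=(0,0,42),level=(-100,58,118),raisedtop=(100-200*np.cos(a)+10*np.sin(a)*0-10*np.sin(a)*-0,58,258)).items(): print(nm,cl(p,P))
for n,u,v in (("cup",ct(618,482),None),("caddy",ct(105,350),None)): print(n,u)
E
```

```text
[ 0.5884 -0.0017 -0.0048  0.1621] 9.289330796296651
[[-0.8138 -0.234 ]
 [ 0.5627 -0.273 ]
 [-0.5806 -0.5649]
 [ 0.1925  0.4761]
 [-0.4801  0.4826]
 [-0.879   0.5726]
 [10.3257 -1.3375]]
[[-0.8138 -0.234 ]
 [ 0.5627 -0.273 ]
 [-0.5806 -0.5649]
 [ 0.1925  0.4761]
 [-0.4801  0.4826]
 [-0.879   0.5726]
 [10.3257 -1.3375]]
tin [ 0.6135 -0.1548  0.0444] [-0.3176 -0.2254 -0.3551  0.0343]
tin clamp [   0.1103 -155.1702   44.4136]
handle [0.5516 0.0505 0.2532] [-27.8657  57.4258 253.2114] [-0.0893 -0.0706 -0.1236  0.0224]
catch [0.4998 0.0725 0.1254] [-75.4654  87.5369 125.4469] [-0.2838 -0.2187 -0.383   0.0615]
exp handle raised -31.996629176996436 258.25608102805853
seat [ 0.5884 -0.0017  0.0372]
level [0.4803 0.0394 0.1132]
raisedtop [0.5474 0.0504 0.2532]
cup [308.2 226. ]
caddy [205.6 199.6]
```

```bash
python3 - <<'E'
from h import *
obs=[("top",ct(645,103),(128,-230,10)),("top",ct(688,383),(-72,-230,10)),("scene",cs(298,592),(128,-230,10)),("scene",cs(555,352),(128,105,10)),
("top",ct(642,210),(49.5,-215,15)),("top",ct(374,325),(0,-18,15)),("top",ct(220,330),(-28,58,256)),("scene",cs(387,57),(-28,58,256))]
f=lambda p:np.concatenate([proj(n,cl([p[0],p[1],0,p[2]],P))-u for n,u,P in obs])
s=least_squares(f,[.6,-.1,.1]);p=np.array([s.x[0],s.x[1],0,s.x[2]]);np.save("clamp.npy",p);print(p);print(f(s.x).reshape(-1,2).T)
c,si=np.cos(p[3]),np.sin(p[3]);inv=lambda t:np.array([c*(t[0]-p[0])+si*(t[1]-p[1]),-si*(t[0]-p[0])+c*(t[1]-p[1]),t[2]])*1000
for n,a,b in(("tin",ct(570,288),cs(233,412)),("catch",ct(212,445),cs(357,150)),("bowlrim",ct(765,258),cs(107,495)),("disc",(482,203),(95,307)),("kettletop",(466,274),(88,257))):
    t,e=tri(top=a,scene=b);print(n,t,inv(t),e)
o=r.get_obs();A=R.from_rotvec(o["orientation"]).as_matrix();print(A)
yaw=np.degrees(np.arctan2(A[1,0],A[0,0]));print("tool x yaw",yaw,"clamp yaw",np.degrees(p[3]))
for nm,P in dict(push0=(0,-208,45),seatpush=(0,-60,45),gripraised=(-28,58,262)).items():
    w=cl(p,P);print(nm,w,"shift cm",A.T@(w-o["tcp_pos"])*100)
E
```

```text
[ 0.5893 -0.003   0.      0.16  ]
[[-0.222   1.0794 -0.8743  0.3009  0.0685 -0.5654  0.038  -0.0624]
 [-0.7532 -0.5845 -1.2706 -0.2051  0.0341  0.09   -0.5195 -0.5466]]
tin [ 0.6135 -0.1548  0.0444] [  -0.284  -153.6939   44.4136] [-0.3176 -0.2254 -0.3551  0.0343]
catch [0.4998 0.0725 0.1254] [-76.3672  88.8546 125.4469] [-0.2838 -0.2187 -0.383   0.0615]
bowlrim [ 0.6312 -0.2853  0.0547] [  -3.6643 -285.374    54.7358] [-0.0583 -0.0387 -0.0607  0.0028]
disc [ 0.5402 -0.6905  0.187 ] [-158.079  -670.8663  186.9771] [-0.8866 -0.4119 -0.7983 -0.1521]
kettletop [ 0.3309 -0.6405  0.1691] [-356.701  -588.1909  169.1487] [-0.6682 -0.297  -0.6965 -0.1507]
[[ 0.9211  0.3892 -0.0008]
 [ 0.3892 -0.9211  0.0014]
 [-0.0001 -0.0016 -1.    ]]
tool x yaw 22.906646922418638 clamp yaw 9.169491035747521
push0 [ 0.6225 -0.2084  0.045 ] shift cm [ 49.2336 -23.9971  19.9764]
seatpush [ 0.5989 -0.0623  0.045 ] shift cm [ 52.7482 -38.3737  19.9991]
gripraised [0.5524 0.0498 0.262 ] shift cm [ 52.8274 -50.536   -1.6814]
```

Request:
move_arm(
  rows=[0, 0, -5, 0, 0, 0, -10, 0, 4, -2, -13, -9, 9, -4.5, -14, -19, 14, -7, -14, -29, 19, -9.5, -14, -39, 24.5, -12, -14, -49, 30, -14.5, -14, -58, 35, -17, -14, -67, 40, -19.5, -14, -76.3],
  fingers=0.5,
)

```text
clock: 1.35
tcp_pos: [0.556, -0.2849, 0.3849]
orientation: [-2.029, -2.397, 0.001]
contact_force: [0.4, -0.0, 1.2]
grip_width: 0.0425
gripper_force: 0.0
```

```bash
cat >> h.py <<'E'
p=np.load("clamp.npy")
def go(*Ps):
    o=r.get_obs();A=R.from_rotvec(o["orientation"]).as_matrix()
    c,s=np.cos(p[3]),np.sin(p[3]);t=o["tcp_pos"];d=t-p[:3]
    print("t",o["clock"],"tcp",t,"clamp mm",1000*np.array([c*d[0]+s*d[1],-s*d[0]+c*d[1],d[2]]),"F",o["contact_force"],"w",o["grip_width"])
    print("tool-y yaw off clamp-x",np.degrees(np.arctan2(A[1,1],A[0,1])-p[3]),"tilt",A[2],"j",o["joints"])
    for P in Ps: print(P,A.T@(cl(p,P)-t)*100)
E
python3 -c "
from h import *
go((0,-206,250),(0,-206,44))"
```

```text
t 1.35 tcp [ 0.556  -0.2849  0.3849] clamp mm [ -77.7811 -273.0191  384.9235] F [ 0.384  -0.0074  1.1556] w 0.04254113989628579
tool-y yaw off clamp-x 0.33692806185795693 tilt [ 0.0002 -0.0007 -1.    ] j [ 0.6522  0.3285 -0.3726  1.4744  0.1205  1.362   0.4386]
(0, -206, 250) [ 6.6532  7.8263 13.4886]
(0, -206, 44) [ 6.6489  7.8399 34.0886]
```

Request:
move_arm(
  rows=[2, 2.5, 3, 0, 4.5, 5.2, 7, 0, 6.6, 7.8, 12, 0.3, 6.6, 7.8, 17, 0.3, 6.6, 7.8, 22, 0.3, 6.6, 7.8, 26, 0.3, 6.6, 7.8, 28.5, 0.3, 6.6, 7.8, 28.5, 0.3],
)

```text
clock: 2.35
tcp_pos: [0.6198, -0.2085, 0.0977]
orientation: [-2.039, -2.384, 0.004]
contact_force: [0.2, -0.2, 0.2]
grip_width: 0.0427
gripper_force: 0.0
```

```bash
python3 -c "
from h import *
import cv2
go((0,-206,44))
a=r.grab_frame('scene')[150:330,200:400];b=r.grab_frame('top')[130:250,185:365]
f=lambda i,s:cv2.convertScaleAbs(cv2.resize(i,None,fx=s,fy=s,interpolation=2),alpha=1.5)
a=f(a,2);b=f(b,2.2);c=np.zeros((max(a.shape[0],b.shape[0]),a.shape[1]+b.shape[1],3),np.uint8);c[:a.shape[0],:a.shape[1]]=a;c[:b.shape[0],a.shape[1]:]=b
cv2.imwrite('pics/p1.png',c)"
```

```text
t 2.35 tcp [ 0.6198 -0.2085  0.0977] clamp mm [  -2.6574 -207.6769   97.7193] F [ 0.2322 -0.1739  0.2405] w 0.04267647451874255
tool-y yaw off clamp-x -0.2580834837040285 tilt [ 0.0022 -0.0048 -1.    ] j [ 0.4793  0.6293 -0.3519  1.6995  0.269   0.866   0.1685]
(0, -206, 44) [0.1571 0.291  5.3709]
```

View pics/p1.png

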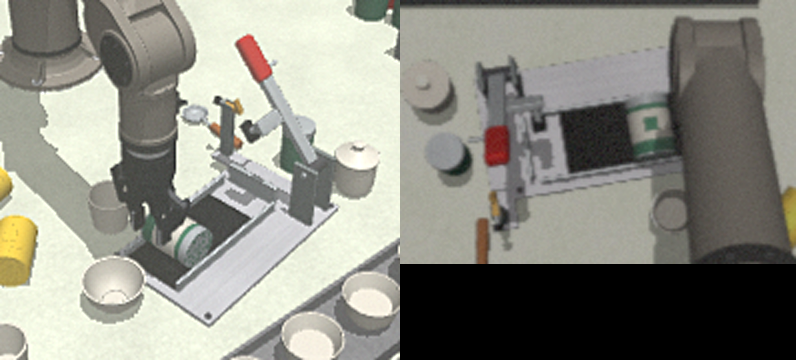

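The fingers stand behind the tin at crop (155,225), clear of the bowl at (112,285) and the tin at (190,240). Next I descend and push.

Request:
move_arm(
  rows=[0.1, 0.3, 2.5, 0, 0.1, 0.3, 5.2, 0, 0.1, 0.3, 5.2, 0, 0.6, 0.3, 5.2, 0, 1.2, 0.3, 5.2, 0, 1.8, 0.3, 5.2, 0, 2.4, 0.3, 5.2, 0, 3.0, 0.3, 5.2, 0, 3.6, 0.3, 5.2, 0],
)

```text
clock: 3.58
tcp_pos: [0.619, -0.1724, 0.0483]
orientation: [-2.042, -2.387, 0.0]
contact_force: [0.6, -0.3, 0.7]
grip_width: 0.0428
gripper_force: 0.0
```

```bash
python3 -c "
from h import *
import cv2
go((0,-62,44),(0,-100,44))
cv2.imwrite('pics/t2.png',r.grab_frame('top'))
b=cv2.imread('pics/t2.png')[140:230,220:320]
# tin white band / green: find left (front) edge
h=cv2.cvtColor(b,cv2.COLOR_BGR2HSV);m=cv2.inRange(h,(55,60,30),(95,255,255));ys,xs=np.nonzero(m);print(len(xs),xs.min()+220,xs.max()+220,np.median(xs)+220,np.median(ys)+140)"
```

```text
t 3.575 tcp [ 0.619  -0.1724  0.0483] clamp mm [   2.3443 -171.9121   48.279 ] F [ 0.6225 -0.3277  0.7304] w 0.04283488223144293
tool-y yaw off clamp-x -0.2593424564565383 tilt [ 0.     -0.0001 -1.    ] j [ 0.4143  0.6765 -0.3331  1.7533  0.301   0.7622  0.0855]
(0, -62, 44) [10.99   -0.2841  0.4284]
(0, -100, 44) [ 7.1901 -0.2669  0.4282]
87 282 298 289.0 196.0
```

Request:
move_arm(
  rows=[0.6, 0, 0.3, 0, 1.2, -0.1, 0.4, 0, 1.8, -0.1, 0.4, 0, 2.4, -0.2, 0.4, 0, 3.0, -0.2, 0.4, 0, 3.6, -0.3, 0.4, 0, 4.2, -0.3, 0.4, 0, 4.8, -0.3, 0.4, 0, 5.4, -0.3, 0.4, 0, 6.0, -0.3, 0.4, 0],
)

```text
clock: 4.88
tcp_pos: [0.6068, -0.1136, 0.0443]
orientation: [2.042, 2.387, 0.0]
contact_force: [-0.3, 0.2, -0.0]
grip_width: 0.0427
gripper_force: 0.0
```

Request:
move_arm(
  rows=[0.6, 0, 0, 0, 1.1, 0, 0, 0, 1.6, 0, 0, 0, 2.1, 0, 0, 0, 2.6, 0, 0, 0, 3.0, 0, 0, 0, 3.4, 0, 0, 0, 3.7, 0, 0, 0, 3.7, 0, 0, 0],
)

```text
clock: 6.0
tcp_pos: [0.6011, -0.0771, 0.0443]
orientation: [-2.042, -2.388, -0.0]
contact_force: [0.5, 0.4, 0.8]
grip_width: 0.0427
gripper_force: 0.0
```

```bash
python3 -c "
from h import *
import cv2
go((0,-56,44))
a=r.grab_frame('scene')[150:330,230:400];b=r.grab_frame('top')[130:250,185:365]
f=lambda i,s:cv2.convertScaleAbs(cv2.resize(i,None,fx=s,fy=s,interpolation=2),alpha=1.5)
a=f(a,2.2);b=f(b,2.2);c=np.zeros((max(a.shape[0],b.shape[0]),a.shape[1]+b.shape[1],3),np.uint8);c[:a.shape[0],:a.shape[1]]=a;c[:b.shape[0],a.shape[1]:]=b
cv2.imwrite('pics/p3.png',c)"
```

```text
t 6.0 tcp [ 0.6011 -0.0771  0.0443] clamp mm [ -0.1357 -75.0235  44.3197] F [0.5068 0.3652 0.7982] w 0.04267137158069118
tool-y yaw off clamp-x -0.23934230820453745 tilt [ 0.0001  0.     -1.    ] j [ 0.2752  0.6377 -0.3351  1.8463  0.3056  0.7081 -0.077 ]
(0, -56, 44) [1.9024 0.0056 0.0322]
```

View pics/p3.png

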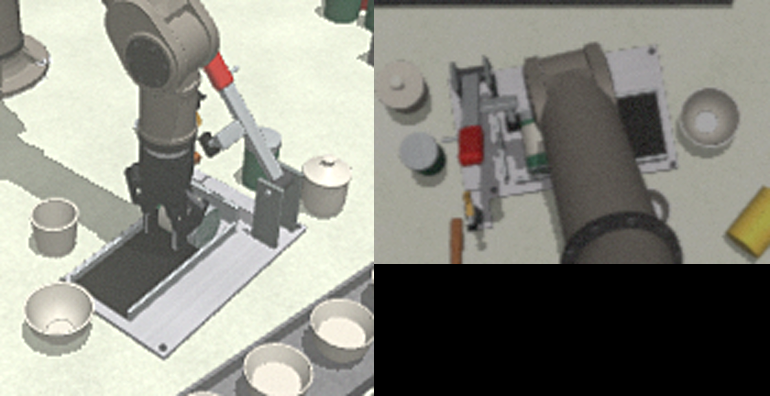

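The tin's front is at the edge, at top crop (520,140), and the arm is clear of the pad and handle. One more small push.

Request:
move_arm(
  rows=[0.4, 0, 0, 0, 0.8, 0, 0, 0, 1.2, 0, 0, 0, 1.6, 0, 0, 0, 1.8, 0, 0, 0, 1.8, 0, 0, 0],
)

```text
clock: 6.85
tcp_pos: [0.5984, -0.0594, 0.0443]
orientation: [-2.042, -2.387, -0.0]
contact_force: [-0.2, 0.1, -0.5]
grip_width: 0.0429
gripper_force: 0.0
```

Request:
move_arm(
  rows=[-1, 0, 0, 0, -3, 0, 0, 0, -6, 0, 0, 0, -10, 0, 0, 0, -11, 0, 0, 0],
)

```text
clock: 7.48
tcp_pos: [0.615, -0.1746, 0.0441]
orientation: [2.049, 2.379, -0.003]
contact_force: [-0.2, -0.5, -0.4]
grip_width: 0.0427
gripper_force: 0.0
```

```bash
python3 -c "
from h import *
import cv2
go((0,-120,300))
a=r.grab_frame('scene')[190:310,260:380];b=r.grab_frame('top')[145:225,215:295]
f=lambda i,s:cv2.convertScaleAbs(cv2.resize(i,None,fx=s,fy=s,interpolation=2),alpha=1.6)
a=f(a,3.3);b=f(b,4.9);c=np.zeros((max(a.shape[0],b.shape[0]),a.shape[1]+b.shape[1],3),np.uint8);c[:a.shape[0],:a.shape[1]]=a;c[:b.shape[0],a.shape[1]:]=b
cv2.imwrite('pics/p4.png',c)
print('seat top exp', proj('top',cl(p,(0,0,74))),proj('top',cl(p,(0,-32,42))),proj('top',cl(p,(0,32,42))))"
```

```text
t 7.475 tcp [ 0.615  -0.1746  0.0441] clamp mm [  -2.0151 -173.4878   44.0959] F [-0.153  -0.4651 -0.351 ] w 0.04269416015220936
tool-y yaw off clamp-x -0.6400688526541197 tilt [-0.0027 -0.0006 -1.    ] j [ 0.4145  0.6773 -0.3276  1.7638  0.3045  0.7501  0.0786]
(0, -120, 300) [  5.2807   0.1275 -25.605 ]
seat top exp [252.3723 192.7012] [262.4916 192.7529] [243.6539 195.7739]
```

View pics/p4.png

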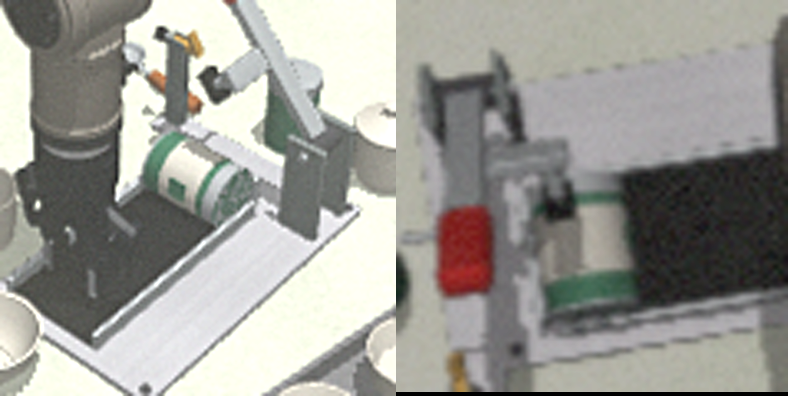

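The tin lies in the seat against the stop: its top-view edges are at pixels 245 and 264, and I expected 244 and 262. The pad hangs above it. Now the lever, with the fingers shut.

Request:
move_arm(
  rows=[0, 0, -5, 0, 0, 0, -10, 0, 0, 0, -16, 0, 0, 0, -22, 0, 0, 0, -28, 0, 0, 0, -31, 0, 0, 0, -31, 0],
  fingers=0,
)

```text
clock: 8.45
tcp_pos: [0.6166, -0.1667, 0.3575]
orientation: [2.037, 2.386, 0.005]
contact_force: [-1.3, 0.1, -0.3]
grip_width: 0.0002
gripper_force: 0.0
```

```bash
python3 -c "
from h import *
go((-7,58,340),(-7,58,290))
for k in np.arange(.85,-.05,-.1):
    s=195;x=100-s*np.cos(k)+10*np.sin(k);z=108+s*np.sin(k)+10*np.cos(k);print(round(k,2),x+14.5,z+14)"
```

```text
t 8.45 tcp [ 0.6166 -0.1667  0.3575] clamp mm [   0.8329 -165.9773  357.4994] F [-1.347  0.081 -0.294] w 0.0001633679359191983
tool-y yaw off clamp-x -0.14165499811413854 tilt [-0.0016  0.0052 -1.    ] j [ 0.4669  0.3678 -0.41    1.4853  0.1491  1.3138  0.2017]
(-7, 58, 340) [22.3984 -0.8478  1.7103]
(-7, 58, 290) [22.4063 -0.874   6.7102]
0.85 -6.6839093961686125 275.09951046120693
0.75 -21.362941830161745 262.23644689328836
0.65 -34.6844766597055 247.9721871040183
0.55 -46.51540951229702 232.44925486207362
0.45 -56.737529617659675 215.8227501752167
0.35 -65.24870093068435 198.2587995822868
0.25 -71.96388264103051 179.93289627173843
0.15 -76.81597887279224 161.0281466117123
0.05 -79.75650908431165 141.73344061173196
```

Request:
move_arm(
  rows=[5, -0.2, 1, 0, 11, -0.4, 1.7, 0, 17, -0.6, 1.7, 0, 22.4, -0.8, 1.7, 0, 22.4, -0.8, 4, 0, 22.4, -0.8, 6.7, 0, 22.4, -0.8, 6.7, 0],
)

```text
clock: 9.32
tcp_pos: [0.5704, 0.052, 0.2841]
orientation: [-2.037, -2.385, 0.007]
contact_force: [-0.8, 0.3, -0.6]
grip_width: 0.0001
gripper_force: 0.0
```

```bash
python3 -c "
from h import *
import cv2
go((-7,58,275),(-21,58,262),(-47,58,232))
a=r.grab_frame('scene')[130:290,250:390];b=r.grab_frame('top')[145:245,185:275]
f=lambda i,s:cv2.convertScaleAbs(cv2.resize(i,None,fx=s,fy=s,interpolation=2),alpha=1.6)
a=f(a,3);b=f(b,4);c=np.zeros((max(a.shape[0],b.shape[0]),a.shape[1]+b.shape[1],3),np.uint8);c[:a.shape[0],:a.shape[1]]=a;c[:b.shape[0],a.shape[1]:]=b
cv2.imwrite('pics/p5.png',c)"
```

```text
t 9.325 tcp [0.5704 0.052  0.2841] clamp mm [ -9.882   57.3541 284.0751] F [-0.7547  0.252  -0.5669] w 0.00014151847346388258
tool-y yaw off clamp-x -0.1666643341879187 tilt [ 0.0004 -0.0066 -1.    ] j [ 0.2078  0.3221 -0.509   1.7278  0.1691  1.1423 -0.1937]
(-7, 58, 275) [0.0651 0.294  0.9056]
(-21, 58, 262) [ 0.0605 -1.0973  2.2149]
(-47, 58, 232) [ 0.0517 -3.6774  5.232 ]
```

View pics/p5.png

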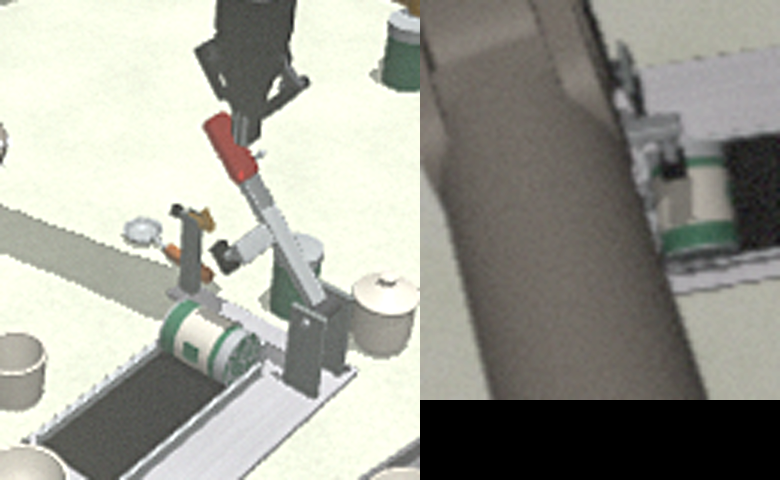

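The shut fingertips are just above the upper side of the red handle, at crop (245,135). Next I press along the arc.

Request:
move_arm(
  rows=[0, -0.1, 1.2, 0, 0, -1.1, 2.3, 0, 0, -1.8, 3.0, 0, 0, -2.5, 3.7, 0, 0, -3.1, 4.5, 0, 0, -3.7, 5.3, 0, 0, -4.2, 6.1, 0, 0, -4.7, 6.9, 0, 0, -5.1, 7.7, 0, 0, -5.5, 8.6, 0],
)

```text
clock: 10.68
tcp_pos: [0.5176, 0.043, 0.201]
orientation: [-2.042, -2.387, 0.002]
contact_force: [-1.3, -0.4, 6.5]
grip_width: -0.0004
gripper_force: 2.7
```

```bash
python3 -c "
from h import *
go((-72,58,180),(-77,58,161),(-80,58,142),(-82,58,130),(-82,58,124))
P=tuple(0 for _ in range(3))
import cv2
a=r.grab_frame('scene')[130:290,250:390]
cv2.imwrite('pics/p6.png',cv2.convertScaleAbs(cv2.resize(a,None,fx=3,fy=3,interpolation=2),alpha=1.6))
"
```

```text
t 10.675 tcp [0.5176 0.043  0.201 ] clamp mm [-63.4657  56.8136 200.9571] F [-1.2947 -0.4034  6.4843] w -0.0004364975204170576
tool-y yaw off clamp-x -0.26744795052914716 tilt [-0.0004 -0.0011 -1.    ] j [ 0.2225  0.3177 -0.509   1.9422  0.1915  0.9298 -0.2252]
(-72, 58, 180) [ 0.1155 -0.8517  2.0966]
(-77, 58, 161) [ 0.114  -1.3497  3.9971]
(-80, 58, 142) [ 0.1134 -1.6476  5.8974]
(-82, 58, 130) [ 0.113  -1.8463  7.0977]
(-82, 58, 124) [ 0.1133 -1.8457  7.6977]
```

View pics/p6.png

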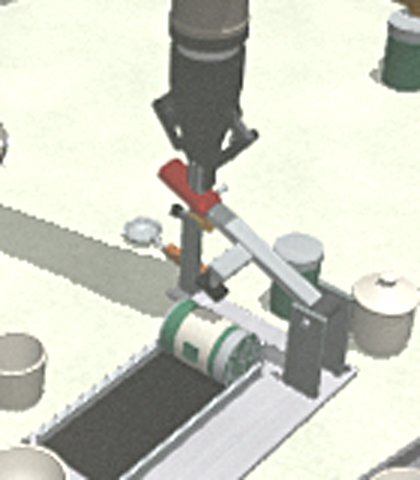

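The lever is coming down with the tips on the handle at crop (200,190). The rest of the stroke is next.

Request:
move_arm(
  rows=[0.1, -0.4, 1.0, 0, 0.1, -0.8, 2.0, 0, 0.1, -1.1, 3.0, 0, 0.1, -1.4, 4.0, 0, 0.1, -1.5, 4.9, 0, 0.1, -1.7, 5.8, 0, 0.1, -1.8, 6.5, 0, 0.1, -1.8, 7.0, 0, 0.1, -1.8, 7.3, 0, 0.1, -1.8, 7.3, 0],
)

```text
clock: 11.98
tcp_pos: [0.5017, 0.041, 0.1291]
orientation: [2.042, 2.385, 0.002]
contact_force: [0.7, -1.7, 9.8]
grip_width: -0.0002
gripper_force: 5.0
```

```bash
python3 -c "
from h import *
go((-82,58,124),(-82,58,118))
"
```

```text
t 11.975 tcp [0.5017 0.041  0.1291] clamp mm [-79.5203  57.4018 129.0945] F [ 0.67   -1.7243  9.8306] w -0.00022703333553405656
tool-y yaw off clamp-x -0.29771256820056363 tilt [-0.0008  0.0024 -1.    ] j [ 0.1937  0.3913 -0.4822  2.0411  0.2598  0.7648 -0.2912]
(-82, 58, 124) [ 0.0589 -0.2495  0.5088]
(-82, 58, 118) [ 0.0594 -0.2509  1.1088]
```

Request:
move_arm(
  rows=[0, -0.1, 0.2, 0, 0, -0.2, 0.4, 0, 0, -0.2, 0.6, 0, 0, -0.2, 0.6, 0],
)

```text
clock: 12.48
tcp_pos: [0.5016, 0.041, 0.1255]
orientation: [2.04, 2.382, 0.006]
contact_force: [-2.9, -2.5, 28.8]
grip_width: -0.0
gripper_force: 14.5
```

Request:
move_arm(
  rows=[0, 0, -0.2, 0, 0, 0, -0.6, 0, 0, 0, -1.0, 0, 0, 0, -1.5, 0, 0, 0, -1.5, 0],
)

```text
clock: 13.1
tcp_pos: [0.4978, 0.041, 0.137]
orientation: [-2.042, -2.387, 0.002]
contact_force: [0.2, -0.6, -0.4]
grip_width: 0.0002
gripper_force: 0.0
```

```bash
python3 -c "
from h import *
go()
import cv2
a=r.grab_frame('scene')[130:290,250:390]
cv2.imwrite('pics/p7.png',cv2.convertScaleAbs(cv2.resize(a,None,fx=3.5,fy=3.5,interpolation=2),alpha=1.6))
"
```

```text
t 13.1 tcp [0.4978 0.041  0.137 ] clamp mm [-83.3528  58.0647 136.9924] F [ 0.1783 -0.581  -0.386 ] w 0.0001670270214318862
tool-y yaw off clamp-x -0.25680236574595094 tilt [-0.     -0.0013 -1.    ] j [ 0.2005  0.3758 -0.4893  2.0412  0.2471  0.7821 -0.2812]
```

View pics/p7.png

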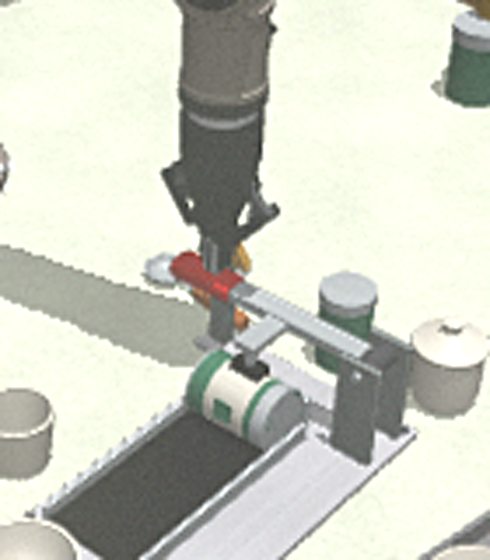

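The lever is held level with no force on the tool, and the pad sits on the tin at crop (250,368). I retreat upward and check again.

Request:
move_arm(
  rows=[0, 0, -2, 0, 0, 0, -5, 0, 0, 0, -9, 0, 0, 0, -13, 0, 0, 0, -16, 0, 0, 0, -18, 0, 0, 0, -18, 0, 0, 0, -18, 0],
)

```text
clock: 14.15
tcp_pos: [0.4978, 0.0409, 0.3159]
orientation: [-2.041, -2.386, 0.002]
contact_force: [-0.2, 0.7, 0.1]
grip_width: 0.0002
gripper_force: 0.0
```

```bash
python3 -c "
from h import *
go()
import cv2
a=r.grab_frame('scene')[130:330,190:400]
cv2.imwrite('pics/p8.png',cv2.convertScaleAbs(cv2.resize(a,None,fx=3,fy=3,interpolation=2),alpha=1.6))
"
```

```text
t 14.15 tcp [0.4978 0.0409 0.3159] clamp mm [-83.3213  57.9323 315.9288] F [-0.1918  0.6872  0.0636] w 0.00016548809908576017
tool-y yaw off clamp-x -0.2654860799386333 tilt [ 0.0001 -0.0021 -1.    ] j [ 0.2739  0.1628 -0.5356  1.8462  0.0901  1.1587 -0.1368]
```

View pics/p8.png

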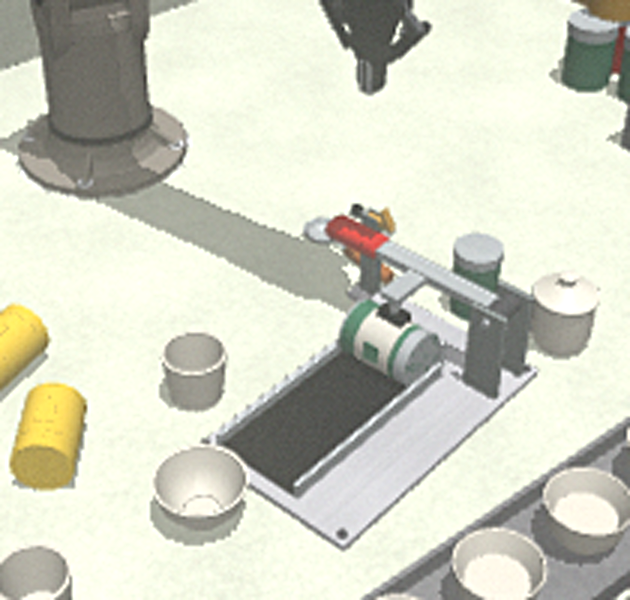

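The lever stays down with its handle at crop (357,235). The pad is on the tin at (393,315), the neighbours haven't moved, and the arm is clear.

```bash
python3 -c "
from bench import r
print(r.hand_in())"
```

```text
the job is handed in; nothing more can be done
None
```

The tin was rolled into the seat against the stop, the lever is latched down with the pad pressed on the tin, the arm is clear, and the job was handed in at about 14 s.

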